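# Seat the dish-holder insert in the microscope stage

## Robot

A 7-joint arm with a two-finger parallel gripper is mounted at the origin on the work surface. World frame = base frame: x ahead of the robot, y to its left, z up, the work surface at z = 0. Lengths are in m, angles in rad, forces in N, time in s.
With the tool pointing down it reaches from about 0.35 to 0.9 m from the base axis. Payload 8.1 kg.
Tool frame: the origin (TCP) lies at the very end of the fingers, on their centre line; the grasp point (between the pads) lies 19 mm behind it; z points along the fingers, y is the direction in which the jaws open and shut (so a half turn about z gives the same grasp; the last joint's range is limited). The gripper opens to 92 mm and grips with 3 to 60 N. Pads are 19 mm wide; open, the fingers measure 130 mm over their backs; the gripper's body (75 mm by 190 mm) begins 47 mm behind the grasp point.
Start: joints at [-0.103, 0.434, 0.025, 1.573, -0.012, 1.134, -0.075], TCP at [0.625, -0, 0.227] pointing down, gripper open.
Joint ranges: [-2.62, 2.62], [-0.44, 2.09], [-1.27, 1.32], [0.08, 2.57], [-1.32, 4.46], [0.12, 2], [-2.74, 2.74]. Speed limits (rad/s): [2.22, 2.22, 3.01, 3.01, 3.14, 3.14, 3.14].

## Interface

Orientations are given as a rotation vector (axis times angle).
In Python, from cell import observe, get_image, sign_off gives the robot as it stands.
- The arm moves only by the tool arm_command, never from a script. Its argument "deltas" is a list of rows, each an object with "xyz": the shift along the tool's x, y, z in cm, a list of three; "turn": the turn about the tool's z in degrees; "jaw": the closure in counts, from 0 (fully open) to 255 (shut). A call has 1 to 5 rows; each row is the pose to reach, as a shift and turn from the pose measured when the call began, along the tool's axes at that moment; what a row does not reach only later rows make up. A row lasts 1/12 s, in which the tool goes at most 41.7 mm and 7.16 degrees, less where a joint would pass 70% of its speed; a pose out of reach is approached as far as the arm can. A call with a gripper value outside its range is refused whole. The fingers move at their own pace and stop on an object; "force" is the grip in N (left out, the last holds). Time passes only in rows, so rows that repeat a pose let the fingers close. It gives the time, the measured TCP pose, the force and the opening at its end, in the units of the state.
- observe(): the state, without advancing time (a new reading comes with each control period).
- get_image(name): name is "scene" or "side" or "wrist"; returns a dict with "frame" (480x640x3 uint8, red, green, blue), "depth" (480x640 float32, m along the optical axis (not along the pixel's ray), 0 where there is no reading), "camera_matrix" (3x3 intrinsics, pixels), "cam_to_world" (4x4, takes a point from camera to world coordinates). Camera axes: x right, y up, looking along -z (the intrinsics and any distortion apply to the point x, -y, -z); pixel columns grow to the right and rows downward; lengths in m; the calibration is good to about 2 mm. A picture is of the moment at which its call begins.
- sign_off(): hands the job in, once; it reports no verdict.
The state is a dict: "clock": time; "joints": joint angles; "dq": joint speeds; "joint_efforts": joint torques, N m; "position": TCP position; "ee_rot": TCP orientation; "force": force on the tool from outside, world axes, zero at the start; "ft_torque": the same for the moment, N m; "width": opening from 0.0 (shut) to 1.0 (fully open).
Only numpy, scipy, OpenCV 4.12 (cv2) and the standard library are available. Lean on these libraries where they do the work, as an engineer would, in place of code of your own. Each camera call takes 0.05 s, during which the arm holds its last target.

## Task

The round metal dish-holder insert is lying loose on the stage of the inverted microscope, beside its round recess. Gently push it across the stage with your fingertips until it drops into the recess and lies flat and fully home. Only slide it, do not squeeze it or pick it up, leave the small culture dish on the stage and the other things on the bench where they stand, and finish with the hand clear.

Things in the scene. Friction and masses are not known exactly. Their poses are not given: they have to be found in the camera images.
- insert: Loose aluminium disc 108 mm across, 4 mm thick, with a 20 mm centre hole and, on top, a concentric collar 48 mm outside, 40 mm inside, rising 10 mm above the disc's top face; 80 to 150 g, slides at under 2 N. Origin: centre of the underside, z up. Starts flat on the stage, 45 to 90 mm off the recess on the eyepiece side, partly over it. Seated, its top face is flush with the stage.
- recess (a point): Centre of the floor of the stage's round recess, 112 mm across, 4 mm deep, upright walls; the floor is a ledge round an open 74 mm bore with objectives below. z up, y level towards the eyepieces, x across the stage. The dark stage's flat top is 4 mm above this point (200 mm above the bench), reaching 115 mm either way in x, 130 mm in +y, 150 mm in -y. The microscope is fixed.
- eyepieces (a point): Midway between the ends of the two eyepieces, 64 mm apart, 45 mm wide: the highest part of the binocular head, centre 80 mm, top 100 mm above the stage top, 280 mm in front of the recess (+y of the recess). The head slopes down from here to the stage's front edge and stays below the stage top within 160 mm of the recess centre.
- pillar (a point): Hinge of the illumination pillar, 195 mm behind the recess centre (-y of the recess), 75 mm wide. The pillar is tilted back: from here it leans away from the stage, up to 440 mm above the stage top. No part of it overhangs the stage. Focus knobs stick out 146 mm to each side of the microscope, low down.
- dish: Bystander: covered culture dish of clear plastic, 39 mm across, 12 mm high, origin at the centre of its underside, standing at the back of the stage (towards the pillar), near one corner.
- condenser: Bystander: black stepped round condenser taken off the microscope, 90 mm across, 67 mm high, a short pin out of its side, on the bench beyond the microscope. Origin at the centre of its underside.
- bottle: Bystander: glass bottle with a blue cap, 60 mm across, 130 mm high, on the bench beyond the microscope. Origin at the centre of its underside.
- mouse: Bystander: dark computer mouse, 100 x 58 x 30 mm, on the bench to the left of the microscope's near side. Origin at the centre of its underside.
Mind the look-alikes: they are no part of the job. Several things have the shape of the insert; the one meant has the colours described above.

How it is judged:
By the outcome, as a careful person would: the job done as asked, in the order asked, and still so for the second after the job is handed in, with the robot touching nothing.
It also fails if it takes over 40 s, if anything falls off the work surface, if the arm or the gripper's body presses on something with over 40 N, if the wrist force passes 120 N, or if a joint passes its speed limit or range.

## Working session

There is one attempt and no reset: what is moved stays moved. The work goes in short steps, Python scripts to look and compute and a tool call to move; the robot and the scene stay as the last step left them, time stands still between calls to the robot, and variables do not carry over. Pictures are saved under pics/ and viewed, and the job is handed in when it is done.

Besides the shell and the picture viewer there is one more tool, called after ">>>" as name(argument=value, ...) on one line, values as JSON. arm_command: Moves the arm, as the interface text tells. Its arguments: {"type":"object","properties":{"deltas":{"type":"array","items":{"type":"object","properties":{"xyz":{"type":"array","items":{"type":"number"}},"turn":{"type":"number"},"jaw":{"type":"number"}}}},"force":{"type":"number"}},"required":["deltas"]}

```bash
mkdir -p pics; ls; cat > h.py <<'E'
import numpy as np, cv2
from cell import observe, get_image, sign_off
def snap(n,tag):
    d=get_image(n); cv2.imwrite(f'pics/{tag}.png',d['frame'][:,:,::-1]); np.savez(f'{tag}.npz',**d); return d
def pts(d):
    K=d['camera_matrix'];T=d['cam_to_world'];Z=d['depth']
    v,u=np.mgrid[0:480,0:640]
    P=np.stack([(u-K[0,2])/K[0,0]*Z,-(v-K[1,2])/K[1,1]*Z,-Z],-1)
    return P@T[:3,:3].T+T[:3,3]
def ray(d,u,v,z):
    K=d['camera_matrix'];T=d['cam_to_world']
    r=T[:3,:3]@np.array([(u-K[0,2])/K[0,0],-(v-K[1,2])/K[1,1],-1]);o=T[:3,3]
    return o+r*(z-o[2])/r[2]
E
python3 - <<'E'
from h import *
for n in ['scene','side','wrist']:
    d=snap(n,n+'0'); print(n,d['cam_to_world'].round(3).tolist(),d['camera_matrix'].round(1).tolist())
print(observe())
E
```

```text
pics
scene [[0.865, -0.411, 0.288, 0.85], [0.502, 0.7, -0.509, -0.531], [0.007, 0.585, 0.811, 1.114], [0.0, 0.0, 0.0, 1.0]] [[510.9, 0.0, 310.4], [0.0, 510.9, 239.8], [0.0, 0.0, 1.0]]
side [[0.881, -0.397, 0.256, 0.834], [0.472, 0.723, -0.503, -0.545], [0.014, 0.565, 0.825, 1.148], [0.0, 0.0, 0.0, 1.0]] [[492.2, 0.0, 319.9], [0.0, 492.2, 247.2], [0.0, 0.0, 1.0]]
wrist [[1.0, -0.001, 0.001, 0.623], [0.0, 0.968, 0.25, 0.066], [-0.001, -0.25, 0.968, 0.385], [0.0, 0.0, 0.0, 1.0]] [[353.2, 0.0, 317.5], [0.0, 353.2, 244.5], [0.0, 0.0, 1.0]]
{'clock': 0.15, 'joints': array([-0.10261432,  0.43507057,  0.02498125,  1.5738603 , -0.01161706,
        1.13398744, -0.07513193]), 'dq': array([ 0.00087386, -0.00215362, -0.0009647 , -0.00388923,  0.00036637,
        0.00210492,  0.00017465]), 'joint_efforts': array([ 9.13879558e-04, -6.68263149e+01,  9.85680185e-01, -3.14695251e+01,
       -6.03506877e-02,  3.94195947e-02,  8.07748006e-05]), 'position': array([ 6.24628070e-01, -3.52653344e-05,  2.26131331e-01]), 'ee_rot': array([-2.22101170e+00, -2.22079039e+00,  1.41323721e-03]), 'force': array([ 0.04483035, -0.19629151,  0.78803835]), 'ft_torque': array([ 0.01185749,  0.03836233, -0.02071803]), 'width': 0.9987589150745021}
```

View pics/scene0.png

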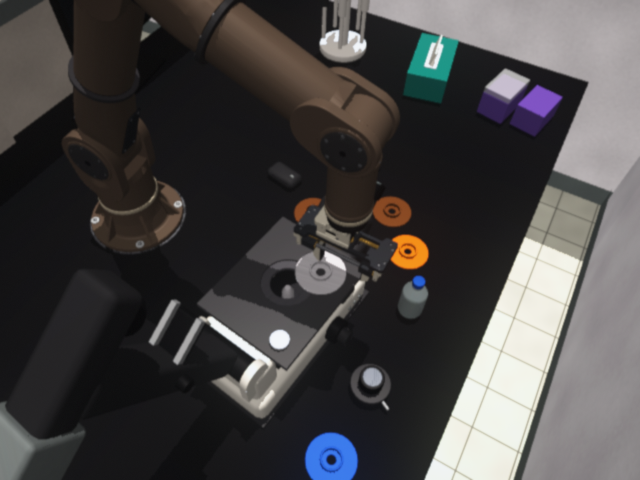

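View pics/wrist0.png

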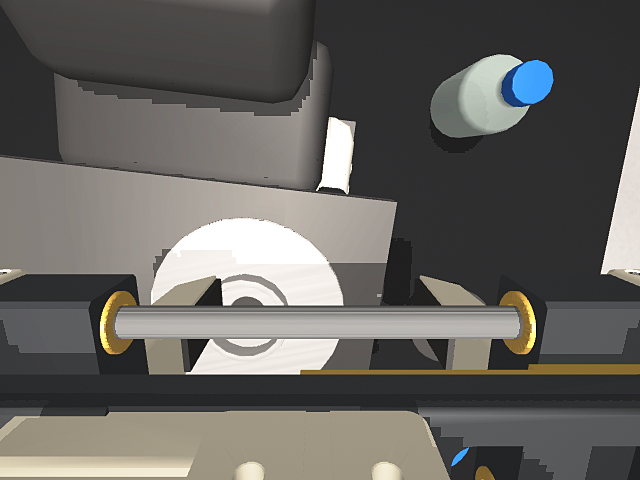

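View pics/side0.png

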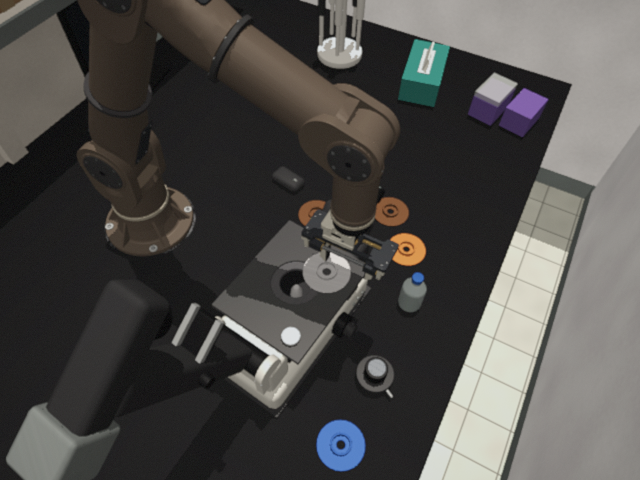

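The candidates are the grey disc on the stage (scene 320,272), orange (408,251), brown (392,211 and 308,210) and blue (331,460). The aluminium one lying on the stage by the recess matches the description. Next I'll measure it and check a close crop.

```bash
cat > m.py <<'E'
from h import *
import sys
def load(t): return dict(np.load(t+'.npz'))
if __name__=='__main__':
  for n in ['scene0','side0']:
    d=load(n);P=pts(d);f=d['frame'].astype(int)
    print(n)
    for u,v in ([(320,250),(335,285),(305,285),(280,280),(240,290),(280,340),(282,222),(199,303),(286,367)] if n=='scene0' else [(345,285),(290,335)]):
        print((u,v),f[v,u],P[v,u].round(3))
    Z=P[...,2]
    m=(abs(Z-0.2)<.012); cv2.imwrite(f'pics/{n}m.png',(m*255).astype(np.uint8))
    c=d['frame'][200:400,180:400,::-1]; cv2.imwrite(f'pics/{n}c.png',cv2.resize(c,None,fx=3,fy=3))
E
python3 m.py
```

```text
scene0
(320, 250) [48 45 42] [ 0.577 -0.009  0.263]
(335, 285) [142 137 139] [ 0.629 -0.036  0.207]
(305, 285) [138 133 135] [ 0.575 -0.066  0.205]
(280, 280) [18 17 19] [ 0.485 -0.028  0.096]
(240, 290) [40 39 40] [ 0.465 -0.142  0.202]
(280, 340) [243 246 249] [ 0.598 -0.199  0.213]
(282, 222) [76 71 74] [0.446 0.051 0.203]
(199, 303) [78 75 76] [ 0.411 -0.209  0.202]
(286, 367) [90 88 88] [ 0.633 -0.234  0.199]
side0
(345, 285) [98 96 93] [ 0.636 -0.028  0.198]
(290, 335) [221 223 225] [ 0.593 -0.196  0.214]
```

View pics/scene0c.png

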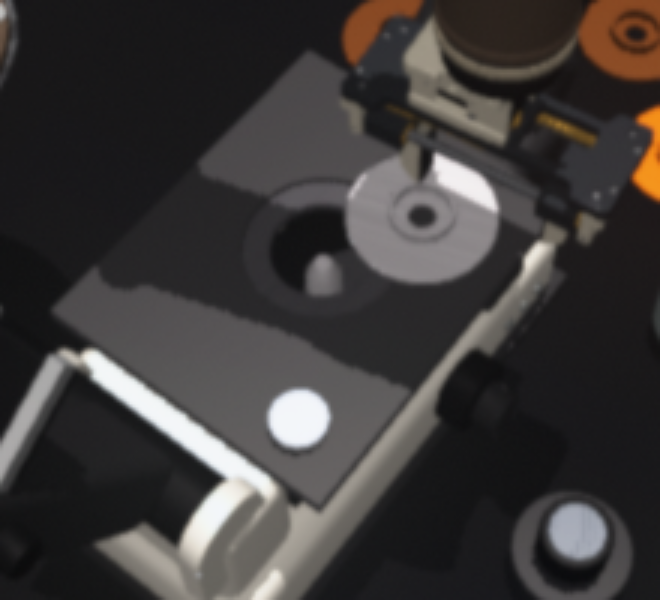

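```bash
cat > fit.py <<'E'
from h import *
from scipy.optimize import least_squares
def circ(X,R=None):
    f=(lambda p:np.hypot(X[:,0]-p[0],X[:,1]-p[1])-(R or p[2]))
    r=least_squares(f,[*X.mean(0),R or .05],loss='soft_l1',f_scale=.001)
    return r.x, np.median(abs(f(r.x)))
E
python3 - <<'E'
from h import *; from fit import *
for n in ['scene0','side0']:
    d=dict(np.load(n+'.npz'));P=pts(d);f=d['frame'];Z=P[...,2]
    near=(np.hypot(P[...,0]-.57,P[...,1]+.05)<.16)&(abs(Z-.2)<.012)
    # insert by brightness on stage
    g=f.max(2)
    m=((g>88)&near).astype(np.uint8)
    m=cv2.morphologyEx(m,cv2.MORPH_OPEN,np.ones((3,3)))
    nl,l,s,c=cv2.connectedComponentsWithStats(m)
    for i in range(1,nl):
        if s[i,4]>100: print(n,s[i],c[i])
    # depth classes along lines
    o=np.array([.54,-.073])
    v=cv2.cvtColor(f,cv2.COLOR_RGB2BGR)
    zz=np.clip((Z-.18)/.04*255,0,255).astype(np.uint8)
    cv2.imwrite(f'pics/{n}z.png',cv2.resize(zz[190:390,180:400],None,fx=3,fy=3,interpolation=0))
    cv2.imwrite(f'pics/{n}mm.png',cv2.resize(m[190:390,180:400]*255,None,fx=3,fy=3,interpolation=0))
E
cd pics; python3 -c "
import cv2,numpy as np
a=[cv2.imread(f'{n}0{k}.png') for n in['scene','side'] for k in ['z','mm']]
cv2.imwrite('zz.png',cv2.resize(np.vstack([np.hstack(a[:2]),np.hstack(a[2:])]),(660,600)))"
```

```text
scene0 [ 274  252   73   42 1458] [317.45336077 273.09122085]
scene0 [311 262  19  13 159] [320.34591195 267.22012579]
scene0 [ 245  310   70   41 1356] [279.21755162 328.42109145]
side0 [ 258  226  106   67 2697] [306.29143493 260.59436411]
side0 [318 263  17  13 130] [325.09230769 267.8       ]
side0 [ 245  298   79   49 1686] [282.85646501 321.63523132]
```

View pics/zz.png

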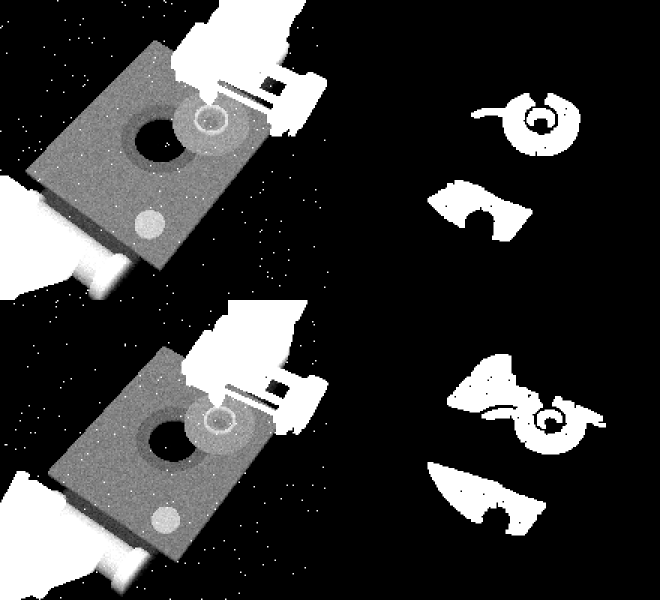

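```bash
cat > loc.py <<'E'
from h import *; from fit import *
def locate(n,zs=.2,dbg=True,c0=(.57,-.05)):
    d=dict(np.load(n+'.npz'));d['depth']=cv2.medianBlur(d['depth'],3);P=pts(d);Z=P[...,2]
    near=(np.hypot(P[...,0]-c0[0],P[...,1]-c0[1])<.16)
    st=near&(abs(Z-zs)<.006); 
    z0=np.median(Z[st&(np.hypot(P[...,0]-.5,P[...,1]+.12)<.06)])
    out={'z0':z0}
    col=near&(Z>z0+.011)&(Z<z0+.018)
    # bore: contour of low pixels
    low=(Z<z0-.03); low=cv2.morphologyEx(low.astype(np.uint8),cv2.MORPH_OPEN,np.ones((3,3)))
    led=((Z>z0-.007)&(Z<z0-.002)&near).astype(np.uint8); led=cv2.morphologyEx(led,cv2.MORPH_OPEN,np.ones((3,3)))
    def proj(cnt,z): return np.array([ray(d,u,v,z)[:2] for u,v in cnt.reshape(-1,2)])
    cn,_=cv2.findContours(led,cv2.RETR_EXTERNAL,cv2.CHAIN_APPROX_NONE)
    cn=max(cn,key=cv2.contourArea); X=proj(cn,z0)
    return d,P,near,z0,col,led,X
if __name__=='__main__':
  for n in ['scene0','side0']:
    d,P,near,z0,col,led,X=locate(n)
    print(n,z0,col.sum(),led.sum())
    c=np.array([.54,-.073])
    for k in range(5):
        r=np.hypot(*(X-c).T); S=X[abs(r-.056)<(.008 if k<2 else .003)]; p,e=circ(S,.056); c=p[:2]
    print('recess',c,len(S),e, circ(S)[0])
    Y=P[col][:,:2]; c=np.array([.60,-.045])
    for k in range(6):
        r=np.hypot(*(Y-c).T); S=Y[abs(r-.022)<(.015 if k<2 else .006)]; p,e=circ(S,.022); c=p[:2]
    print('collar',c,len(S),e,circ(S)[0])
    dish=P[(P[...,2]>z0+.008)&(P[...,2]<z0+.016)&(P[...,1]<-.15)&(np.hypot(P[...,0]-.59,P[...,1]+.2)<.05)]
    print('dish',dish.mean(0))
    hi=P[(P[...,2]>.25)&(P[...,1]>.05)&(P[...,1]<.5)]
E
python3 loc.py
```

```text
scene0 0.2007232224680197 332 769
recess [ 0.53736634 -0.07294874] 83 0.0009612549969946829 [ 0.53689846 -0.07493695  0.05428874]
collar [ 0.58535217 -0.02065774] 113 0.0009538995404447942 [ 0.58536285 -0.02062986  0.02173815]
dish [ 0.59517343 -0.197678    0.21260465]
side0 0.20018773431320402 304 670
recess [ 0.53661733 -0.07249297] 81 0.0010995515533196304 [ 0.53611476 -0.07427218  0.05451369]
collar [ 0.5840289  -0.02023567] 113 0.0010708190159360031 [ 0.58403372 -0.02021092  0.02148878]
dish [ 0.59370622 -0.19793731  0.21207771]
```

The insert (collar centre) is at about (0.585, -0.0205) and the recess at (0.537, -0.0735), so they are 71 mm apart, which fits the given range. The dish is at (0.594, -0.198). I'll turn the tool 42° so the push runs along tool -x. The fingers will be part-open so they cradle the outside of the collar.

>>> arm_command(deltas=[{"xyz": [0, 0, -1], "turn": 7, "jaw": 161}, {"xyz": [0.3, -0.4, -1.5], "turn": 14, "jaw": 161}, {"xyz": [0.6, -0.8, -1.5], "turn": 21, "jaw": 161}, {"xyz": [0.9, -1.3, -1.5], "turn": 28, "jaw": 161}, {"xyz": [0.9, -1.3, -1.5], "turn": 35, "jaw": 161}], force=5)

```text
clock: 0.57
position: [0.6108, 0.0098, 0.241]
ee_rot: [-2.789, -1.443, 0.003]
force: [0.1, 0.4, -0.5]
width: 0.687
```

>>> arm_command(deltas=[{"xyz": [0, 0, 0], "turn": 7, "jaw": 161}, {"xyz": [0, 0, 0], "turn": 10, "jaw": 161}, {"xyz": [0, 0, 0], "turn": 10, "jaw": 161}])

```text
clock: 0.82
position: [0.6105, 0.0099, 0.2407]
ee_rot: [-2.906, -1.191, 0.004]
force: [0.4, 0.8, 0.4]
width: 0.469
```

```bash
python3 - <<'E'
from h import *
from scipy.spatial.transform import Rotation as R
s=observe(); M=R.from_rotvec(s['ee_rot']).as_matrix(); print(s['clock'],s['position'],s['width'],s['force']); print(M.round(3))
for n in ['wrist','scene']: snap(n,n+'1')
E
python3 -c "
import cv2
a=cv2.imread('pics/scene1.png')[180:380,200:440]; cv2.imwrite('pics/s1c.png',cv2.resize(a,None,fx=3,fy=3))"
```

```text
0.8167 [0.6105379  0.00993455 0.24072608] 0.4691739070453701 [0.41595818 0.84825928 0.37143643]
[[ 0.713  0.702 -0.003]
 [ 0.702 -0.713  0.   ]
 [-0.002 -0.002 -1.   ]]
```

View pics/wrist1.png

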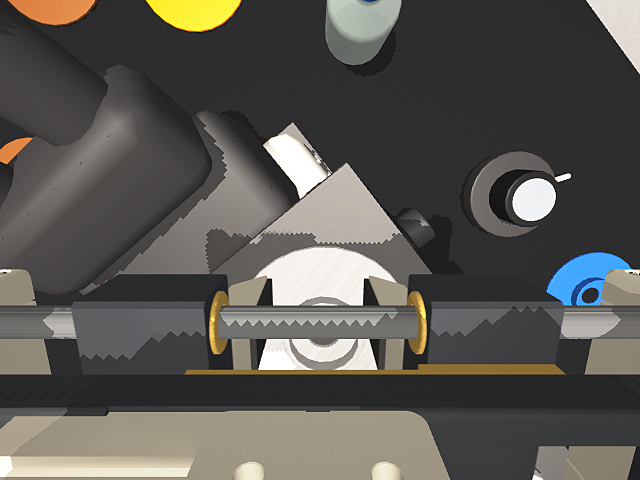

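View pics/s1c.png

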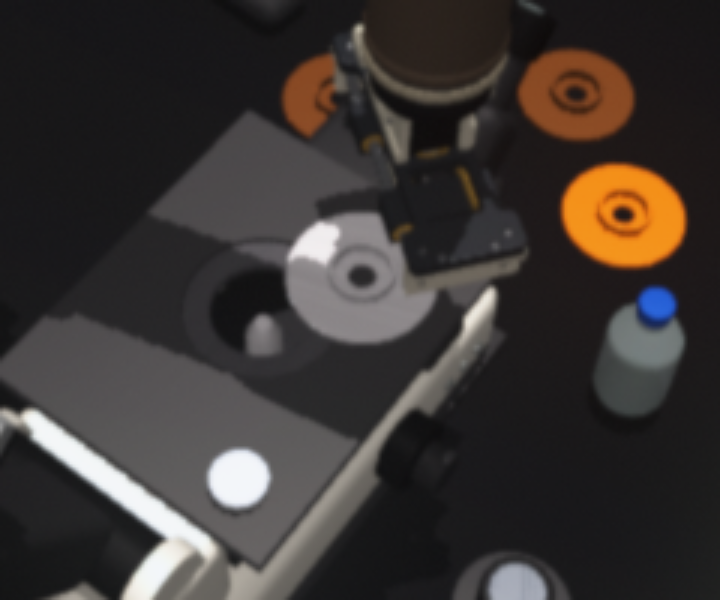

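```bash
cat > col.py <<'E'
from loc import *
import sys
from scipy.spatial.transform import Rotation as R
def collar(n,c,h=(.011,.018)):
    d,P,near,z0,col,led,X=locate(n)
    col=near&(P[...,2]>z0+h[0])&(P[...,2]<z0+h[1])
    Y=P[col][:,:2]; c=np.array(c)
    for k in range(6):
        r=np.hypot(*(Y-c).T); S=Y[abs(r-.022)<(.012 if k<2 else .005)]; p,e=circ(S,.022); c=p[:2]
    return c,len(S),e
E
python3 - <<'E'
from col import *
print(collar('scene1',(.585,-.0205)))
d,P,near,z0,col,led,X=locate('scene1')
c=np.array([.537,-.0735])
for k in range(5):
    r=np.hypot(*(X-c).T); S=X[abs(r-.055)<.003]; p,e=circ(S); c=p[:2]
print(p,len(S))
# bore rim
low=((P[...,2]<z0-.012)).astype(np.uint8);low=cv2.morphologyEx(low,cv2.MORPH_OPEN,np.ones((3,3)))
cn,_=cv2.findContours(low,0,1)
s=observe(); M=R.from_rotvec(s['ee_rot']).as_matrix()
rel=np.array([.585,-.0205,.2065])-s['position']; print('ins in tool',M.T@rel)
print('rec in tool',M.T@(np.array([.537,-.0735,.2065])-s['position']))
E
```

```text
(array([ 0.58527491, -0.02057927]), 112, np.float64(0.0010556458655689958))
[ 0.53655739 -0.07568139  0.05388802] 100
ins in tool [-0.0395165   0.00352009  0.03432495]
rec in tool [-0.11092425  0.00725127  0.03443175]
```

>>> arm_command(deltas=[{"xyz": [0, 0.1, 0], "turn": -3.8, "jaw": 161}, {"xyz": [0, 0.1, 1.2], "turn": -3.8, "jaw": 161}, {"xyz": [0, 0.1, 2.4], "turn": -3.8, "jaw": 161}, {"xyz": [0, 0.1, 3.0], "turn": -3.8, "jaw": 161}, {"xyz": [0, 0.1, 3.1], "turn": -3.8, "jaw": 161}])

```text
clock: 1.33
position: [0.6104, 0.009, 0.2084]
ee_rot: [-2.86, -1.295, 0.007]
force: [0.3, -0.1, 0.1]
width: 0.37
```

```bash
python3 - <<'E'
from h import *
from scipy.spatial.transform import Rotation as R
s=observe(); M=R.from_rotvec(s['ee_rot']).as_matrix(); print(s['clock'],s['position'],s['width'],s['force'],s['dq'].round(3)); print(M.round(3))
print('ins',M.T@(np.array([.585,-.0205,.2068])-s['position']))
print('rec',M.T@(np.array([.537,-.0745,.2068])-s['position']))
E
```

```text
1.3333 [0.61043989 0.00903254 0.20841684] 0.3695425114743386 [ 0.31172829 -0.0693921   0.09457383] [-0.002 -0.004  0.002 -0.009 -0.001 -0.004 -0.006]
[[ 0.66   0.751 -0.005]
 [ 0.751 -0.66   0.   ]
 [-0.003 -0.004 -1.   ]]
ins [-0.03897192  0.00037282  0.00173871]
rec [-1.11219760e-01 -7.12125053e-05  1.96883803e-03]
```

>>> arm_command(deltas=[{"xyz": [-0.4, 0, 0.17]}, {"xyz": [-0.8, 0, 0.17]}, {"xyz": [-1.2, 0, 0.17]}, {"xyz": [-1.6, 0, 0.17]}, {"xyz": [-2.0, 0, 0.17]}])

```text
schema error: expected keys xyz, turn, jaw
```

```bash
cat > st.py <<'E'
from col import *
tag=sys.argv[1]; c=[float(x) for x in sys.argv[2:4]]; h=(.011,.018) if len(sys.argv)<6 else (float(sys.argv[4]),float(sys.argv[5]))
s=observe(); M=R.from_rotvec(s['ee_rot']).as_matrix(); print(s['clock'],s['position'],s['width'],s['force'])
snap('scene','scene'+tag); snap('side','side'+tag)
for n in ['scene'+tag,'side'+tag]:
    p=collar(n,c,h); print(n,p, 'tool',(M.T@(np.array([*p[0],s['position'][2]])-s['position']))[:2].round(4))
print('rec',(M.T@(np.array([.537,-.0745,s['position'][2]])-s['position']))[:2].round(4))
a=cv2.imread(f'pics/scene{tag}.png')[200:360,220:420]; cv2.imwrite(f'pics/c{tag}.png',cv2.resize(a,None,fx=3.5,fy=3.5,interpolation=cv2.INTER_CUBIC))
E
python3 st.py 2 .578 -.026
```

```text
1.3333 [0.61043989 0.00903254 0.20841684] 0.3695425114743386 [ 0.31172829 -0.0693921   0.09457383]
scene2 (array([ 0.58517339, -0.02071694]), 110, np.float64(0.0010313573638572049)) tool [-0.039   0.0006]
side2 (array([ 0.58365388, -0.02039464]), 98, np.float64(0.0010418870894508183)) tool [-0.0398 -0.0007]
rec [-1.112e-01 -1.000e-04]
```

View pics/c2.png

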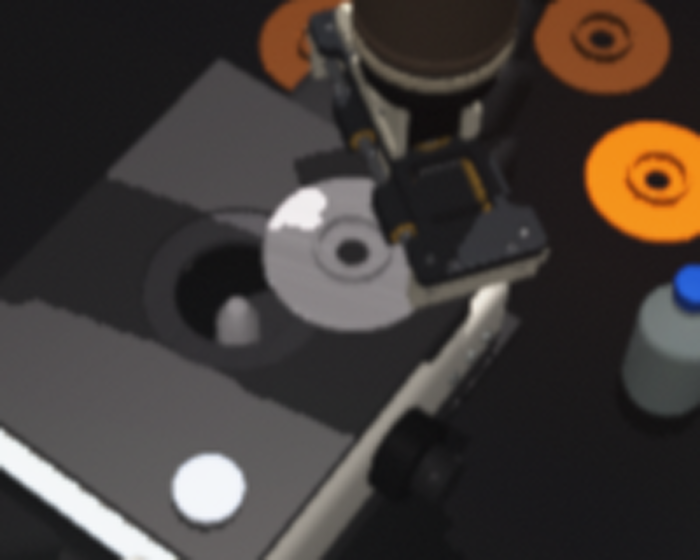

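The fingers are down behind the collar and the insert hasn't moved. Now I'll push.

>>> arm_command(deltas=[{"xyz": [-0.4, 0, 0.17], "turn": 0, "jaw": 161}, {"xyz": [-0.8, 0, 0.17], "turn": 0, "jaw": 161}, {"xyz": [-1.2, 0, 0.17], "turn": 0, "jaw": 161}, {"xyz": [-1.6, 0, 0.17], "turn": 0, "jaw": 161}, {"xyz": [-2.0, 0, 0.17], "turn": 0, "jaw": 161}])

```text
clock: 1.85
position: [0.5979, -0.0063, 0.2084]
ee_rot: [-2.861, -1.294, 0.003]
force: [0.5, 0.5, 1.2]
width: 0.368
```

```bash
python3 st.py 3 .580 -.026
```

```text
1.85 [ 0.59788136 -0.00631681  0.20844194] 0.3681909721958319 [0.45006656 0.50255254 1.22702182]
scene3 (array([ 0.58124808, -0.02662609]), 81, np.float64(0.0009550345425583251)) tool [-0.0262  0.0009]
side3 (array([ 0.57887747, -0.02695767]), 63, np.float64(0.0010071363701579829)) tool [-0.028  -0.0006]
rec [-0.0914 -0.0007]
```

View pics/c3.png

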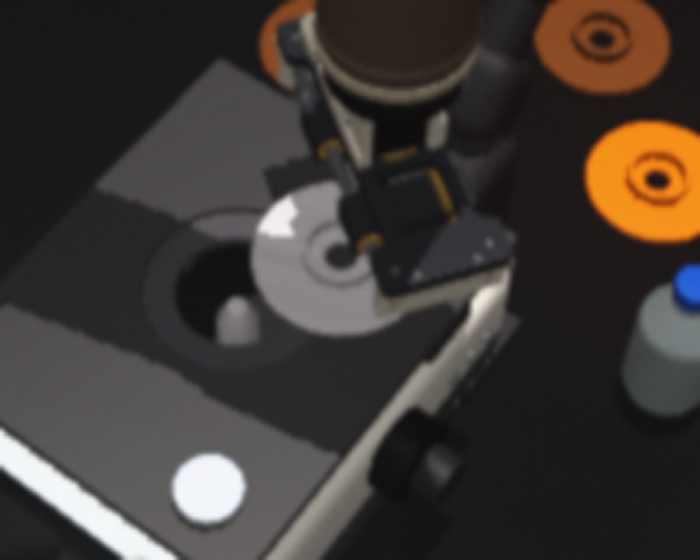

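Contact is made and the collar is centred in the cradle, 27 mm ahead of the TCP. I'll carry on, keeping the tip height as it is.

>>> arm_command(deltas=[{"xyz": [-0.4, 0, 0.1], "turn": 0, "jaw": 161}, {"xyz": [-0.8, 0, 0.1], "turn": 0, "jaw": 161}, {"xyz": [-1.2, 0, 0.1], "turn": 0, "jaw": 161}, {"xyz": [-1.6, 0, 0.1], "turn": 0, "jaw": 161}, {"xyz": [-2.0, 0, 0.1], "turn": 0, "jaw": 161}])

```text
clock: 2.37
position: [0.5843, -0.022, 0.2076]
ee_rot: [-2.862, -1.293, 0.003]
force: [1.1, 0.7, 3.0]
width: 0.372
```

>>> arm_command(deltas=[{"xyz": [-0.4, 0, 0.1], "turn": 0, "jaw": 161}, {"xyz": [-0.8, 0, 0.1], "turn": 0, "jaw": 161}, {"xyz": [-1.2, 0, 0.1], "turn": 0, "jaw": 161}, {"xyz": [-1.6, 0, 0.1], "turn": 0, "jaw": 161}])

```text
clock: 2.7
position: [0.5737, -0.0342, 0.2068]
ee_rot: [-2.862, -1.293, 0.002]
force: [1.6, 1.2, 3.0]
width: 0.365
```

```bash
python3 st.py 4 .556 -.054
```

```text
2.7 [ 0.57368663 -0.03423054  0.20680816] 0.3645609649064121 [1.62530629 1.22164172 2.9745525 ]
scene4 (array([ 0.55714316, -0.05388425]), 75, np.float64(0.0011015880813112222)) tool [-0.0257  0.0006]
side4 (array([ 0.55517246, -0.05456592]), 68, np.float64(0.0010440449984483614)) tool [-0.0275 -0.0005]
rec [-0.0545 -0.0009]
```

View pics/c4.png

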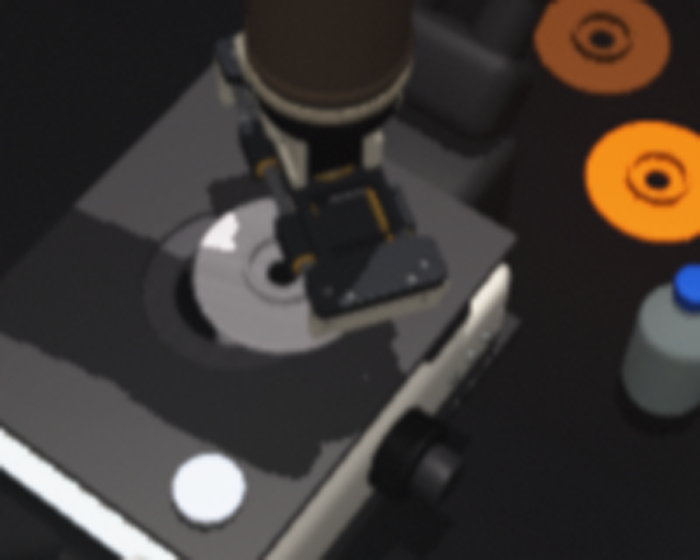

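>>> arm_command(deltas=[{"xyz": [-0.4, 0, 0], "turn": 0, "jaw": 161}, {"xyz": [-0.8, 0, 0], "turn": 0, "jaw": 161}, {"xyz": [-1.2, 0, 0], "turn": 0, "jaw": 161}, {"xyz": [-1.6, 0, 0], "turn": 0, "jaw": 161}, {"xyz": [-2.0, 0, 0], "turn": 0, "jaw": 161}])

```text
clock: 3.22
position: [0.5593, -0.0504, 0.2065]
ee_rot: [-2.863, -1.292, 0.005]
force: [0.2, 0.8, -0.4]
width: 0.369
```

```bash
python3 st.py 5 .543 -.068
```

```text
3.2167 [ 0.55930393 -0.05039019  0.2065122 ] 0.36892382880984875 [ 0.19340826  0.78408934 -0.42715507]
scene5 (array([ 0.54267254, -0.07008138]), 37, np.float64(0.0008468157205605148)) tool [-0.0258  0.0006]
side5 (array([ 0.54057083, -0.07064296]), 30, np.float64(0.0009827314030089775)) tool [-0.0276 -0.0006]
rec [-0.0328 -0.0008]
```

View pics/c5.png

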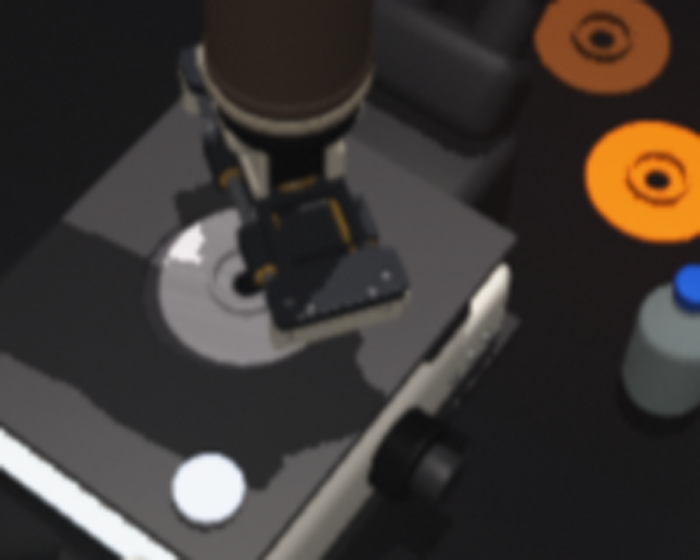

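About 6 mm is left. I'll finish slowly with 7 mm in small steps and watch the force.

>>> arm_command(deltas=[{"xyz": [-0.2, 0, 0], "turn": 0, "jaw": 161}, {"xyz": [-0.4, 0, 0], "turn": 0, "jaw": 161}, {"xyz": [-0.5, 0, 0], "turn": 0, "jaw": 161}, {"xyz": [-0.6, 0, 0], "turn": 0, "jaw": 161}, {"xyz": [-0.7, 0, 0], "turn": 0, "jaw": 161}])

```text
clock: 3.73
position: [0.5539, -0.0564, 0.2062]
ee_rot: [-2.863, -1.29, 0.007]
force: [1.3, 0.3, -0.4]
width: 0.367
```

```bash
python3 st.py 6 .538 -.073 0.004 .018
```

```text
3.7333 [ 0.55394136 -0.05641195  0.20622493] 0.36721888225724064 [ 1.33736164  0.32758709 -0.41361342]Traceback (most recent call last):
  File "st.py", line 6, in <module>
    p=collar(n,c,h); print(n,p, 'tool',(M.T@(np.array([*p[0],s['position'][2]])-s['position']))[:2].round(4))
  File "col.py", line 5, in collar
    d,P,near,z0,col,led,X=locate(n)
                          ~~~~~~^^^
  File "loc.py", line 14, in locate
    cn=max(cn,key=cv2.contourArea); X=proj(cn,z0)
ValueError: max() iterable argument is empty
```

```bash
sed -i 's/    cn=max(cn,key=cv2.contourArea); X=proj(cn,z0)/    X=proj(max(cn,key=cv2.contourArea),z0) if cn else None/' loc.py; cat > pl.py <<'E'
from col import *
from scipy.linalg import lstsq
for n in sys.argv[1:]:
    d,P,near,z0,col,led,X=locate(n); r=np.hypot(P[...,0]-.537,P[...,1]+.0745)
    m=(r>.028)&(r<.05)&(abs(P[...,2]-z0)<.008); Q=P[m]
    A=np.c_[Q[:,0]-.537,Q[:,1]+.0745,np.ones(len(Q))]; k=lstsq(A,Q[:,2]-z0)[0]
    print(n,'stage z',round(z0,4),'disc top plane: slopes,height over stage',k.round(4),len(Q))
    # by quadrant
    for a in range(0,360,60):
        an=np.degrees(np.arctan2(P[...,1]+.0745,P[...,0]-.537))%360; mm=m&(an>=a)&(an<a+60)
        if mm.sum()>5: print(a,mm.sum(),((np.median(P[...,2][mm])-z0)*1e3).round(1),end=' | ')
    print()
    m=(r<.035)&(P[...,2]>z0+.004)&(P[...,2]<z0+.018); print('collar h',np.median(P[...,2][m])-z0,m.sum())
E
python3 st.py 7 .538 -.073 0.004 .018; python3 pl.py scene7 side7
```

```text
3.8333 [ 0.55391701 -0.05647274  0.20626379] 0.37063271907756856 [-1.04033416  0.15994856  0.64654999]
scene7 (array([ 0.53712355, -0.07681044]), 94, np.float64(0.001180995703072063)) tool [-0.0264  0.0009]
side7 (array([ 0.53568885, -0.07686765]), 87, np.float64(0.0009812637857276665)) tool [-0.0274 -0.0001]
rec [-0.0247 -0.0007]
scene7 stage z 0.2011 disc top plane: slopes,height over stage [ 0.0033 -0.0001  0.0001] 556
120 128 0.1 | 180 180 -0.0 | 240 186 0.1 | 300 62 0.0 | 
collar h 0.008116765335668685 95
side7 stage z 0.2005 disc top plane: slopes,height over stage [0.0085 0.0141 0.0005] 495
120 115 0.4 | 180 160 -0.0 | 240 163 0.1 | 300 57 0.3 | 
collar h 0.008218972737772168 87
```

View pics/c7.png

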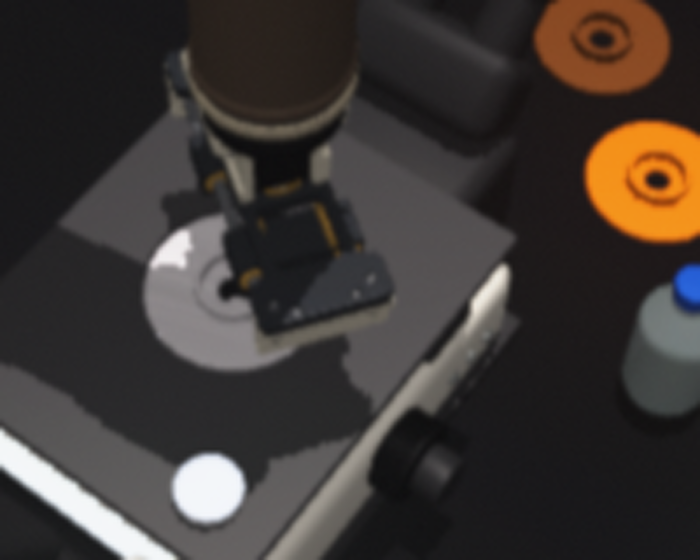

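The visible part of the disc is flush with the stage. I'll back off, lift and check the hidden side.

>>> arm_command(deltas=[{"xyz": [0.3, 0, 0], "turn": 0, "jaw": 161}, {"xyz": [0.8, 0, -0.1], "turn": 0, "jaw": 161}, {"xyz": [1.2, 0, -1.0], "turn": 0, "jaw": 161}, {"xyz": [1.6, 0, -3.0], "turn": 0, "jaw": 161}, {"xyz": [2.0, 0, -6.0], "turn": 0, "jaw": 161}])

```text
clock: 4.35
position: [0.5666, -0.0406, 0.2654]
ee_rot: [-2.862, -1.29, 0.013]
force: [0.0, 0.3, -0.0]
width: 0.368
```

>>> arm_command(deltas=[{"xyz": [2.0, 0, -3.0], "turn": 0, "jaw": 161}, {"xyz": [4.0, 0, -6.0], "turn": 0, "jaw": 161}, {"xyz": [6.0, 0, -9.0], "turn": 0, "jaw": 161}, {"xyz": [8.0, 0, -11.0], "turn": 0, "jaw": 161}, {"xyz": [8.0, 0, -11.0], "turn": 0, "jaw": 161}])

```text
clock: 4.77
position: [0.6239, 0.0244, 0.3798]
ee_rot: [-2.859, -1.298, 0.001]
force: [-1.0, 1.0, -0.6]
width: 0.369
```

```bash
python3 st.py 8 .537 -.0755 0.004 .018; python3 pl.py scene8 side8; python3 - <<'E'
from h import *
d=snap('wrist','wrist8')
for n in ['scene8','side8']:
    P=pts(dict(np.load(n+'.npz')))
    dish=P[(P[...,2]>.207)&(P[...,2]<.218)&(np.hypot(P[...,0]-.594,P[...,1]+.198)<.05)]; print('dish',dish.mean(0))
E
```

```text
4.7667 [0.62385551 0.02437677 0.37982318] 0.3685076611110751 [-1.0412362   1.02498534 -0.61984246]
scene8 (array([ 0.53722692, -0.07725855]), 164, np.float64(0.0010518094253378473)) tool [-0.1335  0.0017]
side8 (array([ 0.53594077, -0.07695268]), 149, np.float64(0.001099692422887509)) tool [-0.1342  0.0005]
rec [-0.1316 -0.0003]
scene8 stage z 0.201 disc top plane: slopes,height over stage [-0.0013 -0.0009 -0.0001] 1064
0 182 0.0 | 60 169 -0.2 | 120 161 0.0 | 180 177 -0.1 | 240 185 0.1 | 300 190 -0.3 | 
collar h 0.008374094387337716 164
side8 stage z 0.2005 disc top plane: slopes,height over stage [0.0016 0.0013 0.    ] 941
0 155 0.2 | 60 152 -0.1 | 120 141 0.1 | 180 158 0.0 | 240 165 -0.1 | 300 170 0.2 | 
collar h 0.007856387142347598 149
dish [ 0.59547281 -0.19792397  0.21261406]
dish [ 0.59393487 -0.19769065  0.21218248]
```

View pics/c8.png

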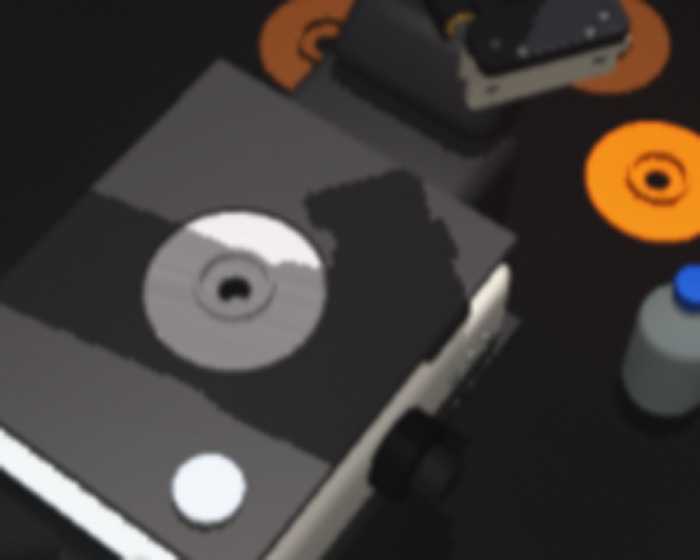

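View pics/scene8.png

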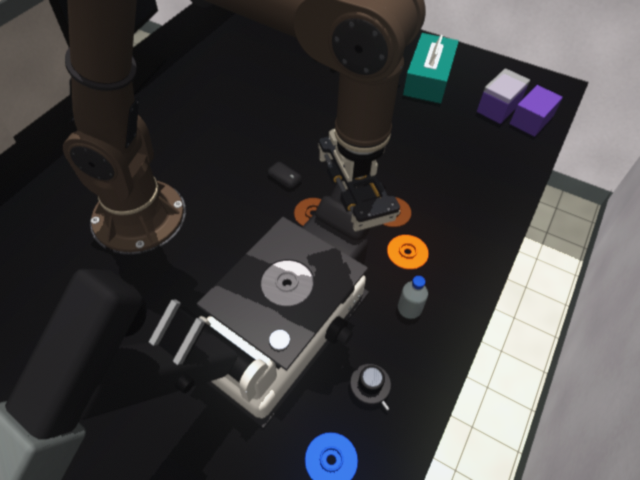

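The disc is flush all round to within 0.3 mm, flat and clear of the hand, and the dish hasn't moved. I'll let the arm settle and hand in.

>>> arm_command(deltas=[{"xyz": [0, 0, 0], "turn": 0, "jaw": 161}, {"xyz": [0, 0, 0], "turn": 0, "jaw": 161}])

```text
clock: 5.08
position: [0.6194, 0.0185, 0.3737]
ee_rot: [-2.862, -1.289, 0.018]
force: [0.4, -0.8, -0.8]
width: 0.368
```

```bash
python3 -c "
from cell import *
print(sign_off())"
```

```text
the job is handed in; nothing more can be done
None
```

The insert is in its recess, lying flat and flush with the stage, and the job is handed in. I slid it about 70 mm with the part-open fingertips against the outside of its collar, never gripping it, until it dropped in. Then I backed the hand off and raised it about 17 cm above the stage.

**Last checks:**
- **Insert:** in both outside cameras its top face is level with the stage to within 0.3 mm all round, with no measurable tilt.
- **Dish:** it stands where it was, to within about 0.3 mm.
- **Other things:** the bottle, condenser and mouse look unmoved in the picture; I did not measure them.
- **Force and time:** the readings at the end of each move stayed below 4 N, and the whole job took 5.1 s.

**What disagreed:**
- The fitted collar centre is about 2–3 mm in y from my estimate of the recess centre. That estimate was only good to about 2 mm, and the flush disc shows it is seated.
- The collar measured about 8 mm high against the 10 mm given; I put that down to blurred edge pixels in the depth image.
- During the push I saw up to 3 N upwards on the tool. The fingertips may have brushed the disc's top face lightly along the way.

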